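# Stack the component cases on the free case

### The job

The grey component cases are to be put together in one column: find the large case whose lid is clear and stack the medium case on it, then the small case on the medium one, each set down gently, not dropped, centred on the case below with its long sides parallel to the long sides below. The other large case is in use: leave it and the ring clamp on its lid alone, do not shift the large case you build on, and leave everything else on the bench where it is.

Things in the scene. Friction and masses are not known exactly. Their poses are not given: they have to be found in the camera images.
- large_case_1: closed hard case of plain grey plastic with a dark lid seam, steel latches on its two short ends and a flat lid; loose; 130 mm long (its x), 90 mm wide (its y), 45 mm high (its z), about 0.8 kg; origin at the centre of its underside, z up. One of two identical large cases, one standing on the left and one on the right of the bench, never moved in the job. Either one may carry the ring clamp on its lid; the other lid is clear
- large_case_2: closed hard case of plain grey plastic with a dark lid seam, steel latches on its two short ends and a flat lid; loose; 130 mm long (its x), 90 mm wide (its y), 45 mm high (its z), about 0.8 kg; origin at the centre of its underside, z up. One of two identical large cases, one standing on the left and one on the right of the bench, never moved in the job. Either one may carry the ring clamp on its lid; the other lid is clear
- medium_case: closed hard case of plain grey plastic with a dark lid seam, steel latches on its two short ends and a flat lid with a blank white label; loose; 100 mm long (its x), 60 mm wide (its y), 38 mm high (its z), about 0.25 to 0.45 kg; origin at the centre of its underside, z up. Grip it across its 60 mm width. It stands in the middle of the bench, in either the nearer or the farther of two places
- small_case: closed hard case of plain grey plastic with a dark lid seam, steel latches on its two short ends and a flat lid with a blank white label; loose; 70 mm long (its x), 46 mm wide (its y), 34 mm high (its z), about 0.15 to 0.26 kg; origin at the centre of its underside, z up. Grip it across its 46 mm width. It stands in the other of the two middle places
- ring_clamp: aluminium C-shaped ring clamp lying flat, about 66 mm across its ring and 14 mm high, with two lugs and a steel wing nut at one side; origin at the ring's centre on its underside, x towards the lugs. It lies near the middle of the lid of one of the large cases (its underside 45 mm above the bench)
- spare_clamp: bystander: aluminium C-shaped ring clamp lying flat, about 66 mm across its ring and 14 mm high, with two lugs and a steel wing nut at one side; origin at the ring's centre on its underside, x towards the lugs, on the bench itself
- mouse: bystander: black computer mouse, 100 x 58 x 30 mm, origin at the centre of its underside
- wrench: bystander: steel wrench, 150 mm long, lying flat, origin under its middle
- jar: bystander: closed jar with a black cap, 52 mm across, 70 mm high, origin at the centre of its underside
- lens_mount: bystander: lens in a black ring on a steel post with a round foot, 110 mm high, foot 44 mm across, origin at the centre of its underside
Things that resemble listed ones, but are neither listed nor needed, are in the scene too. Leave any orange look-alike of the small_case alone. What is shaped like the medium_case but turquoise is not meant.

How it is judged:
On the way:
1. the medium case stands squarely on the clear large case, let go, before the small case is put on it (((horizontal distance between medium_case and large_case_1 below 0.01 m and z of medium_case in the frame of large_case_1 between 0.041 and 0.049 m and angle between the x axis of medium_case and the x axis of large_case_1, either way round below 0.14 rad and angle between medium_case's own z axis and vertical below 0.06 rad) or (horizontal distance between medium_case and large_case_2 below 0.01 m and z of medium_case in the frame of large_case_2 between 0.041 and 0.049 m and angle between the x axis of medium_case and the x axis of large_case_2, either way round below 0.14 rad and angle between medium_case's own z axis and vertical below 0.06 rad)) and linear speed of medium_case below 0.02 m/s and contact force between the fingers and medium_case below 0.1 N), for 0.3 s.
At the end, for the whole second after the job is handed in: The medium case rests flat on the lid of the clear large case and the small case rests flat on the lid of the medium one; each is centred on the case below within 10 mm, with its long axis parallel to that of the case below within 0.14 rad, let go and at rest (all of step 1 and horizontal distance between small_case and medium_case below 0.01 m and z of small_case in the frame of medium_case between 0.034 and 0.042 m and angle between the x axis of small_case and the x axis of medium_case, either way round below 0.14 rad and angle between small_case's own z axis and vertical below 0.06 rad and linear speed of small_case below 0.02 m/s and contact force between the fingers and small_case below 0.1 N); the robot touches nothing.
It fails at once if a large case is moved more than 20 mm (distance of any of large_case_1, large_case_2 from where it was at the start of the episode above 0.02 m).
It fails at once if the ring clamp on the lid is moved more than 20 mm (distance of ring_clamp from where it was at the start of the episode above 0.02 m).
It fails at once if a bystander (spare clamp, mouse, wrench, jar or lens mount) is moved more than 20 mm (distance of any of spare_clamp, mouse, wrench, jar, lens_mount from where it was at the start of the episode above 0.02 m).
It fails at once if a case is pressed hard onto the one below (more than 60 N) (contact force between medium_case and large_case_1 above 60 N or contact force between medium_case and large_case_2 above 60 N or contact force between small_case and medium_case above 60 N).
It fails at once if a case is dropped (falls faster than 0.35 m/s, a fall of about 7 mm, with no finger touching it) ((linear speed of medium_case above 0.35 m/s and contact force between the fingers and medium_case below 0.05 N) or (linear speed of small_case above 0.35 m/s and contact force between the fingers and small_case below 0.05 N)).
It also fails if it takes over 61 s, if anything falls off the work surface, if the arm or the gripper's body presses on something with over 40 N, if the wrist force passes 120 N, or if a joint passes its speed limit or range.

### The arm

A 6-joint arm with a two-finger parallel gripper is mounted at the origin on the work surface. World frame = base frame: x ahead of the robot, y to its left, z up, the work surface at z = 0. Lengths are in m, angles in rad, forces in N, time in s.
With the tool pointing down it reaches from about 0.275 to 0.975 m from the base axis. Payload 8.4 kg.
Tool frame: the origin (TCP) lies between the finger pads; the fingertips stand 8 mm ahead of it and the grasp point (between the pads) lies 11 mm behind it; y points along the fingers, z is the direction in which the jaws open and shut, and the axes are right-handed (so a half turn about y gives the same grasp; the last joint's range is limited). The gripper opens to 92 mm and grips with 3 to 60 N. Pads are 20 mm wide; open, the fingers measure 128 mm over their backs; the gripper's body (75 mm by 189 mm) begins 69 mm behind the grasp point.
Start: joints at [-1.112, 0.353, 1.633, -0, 1.155, -0.002], TCP at [0.278, -0.56, 0.19] pointing down, gripper open.
Joint ranges: [-2.63, 2.63], [-0.92, 2.1], [0.06, 2.66], [-1.3, 4.44], [0, 2.69], [-3.02, 3.02]. Speed limits (rad/s): [2.22, 2.22, 2.79, 3.14, 3.14, 3.14].

### API

Orientations are given as a rotation vector (axis times angle).
In Python, from plant import monitor, snapshot, robot, outline_of, place_of gives the robot as it stands.
- The arm moves only by the shell command python3 -m crank 'ROWS' [OPENING] [FORCE]. ROWS is text: rows parted by semicolons, each of 4 numbers parted by spaces: the shift along the tool's x, y, z in m, then the turn about the tool's y in degrees. In form: x y z roll; .... A call has 1 to 5 rows; each row is the pose to reach, as a shift and turn from the pose commanded when the call began, along the tool's axes at that moment; what a row does not reach only later rows make up. A row lasts 1/10 s, in which the tool goes at most 50 mm and 8.59 degrees, less where a joint would pass 70% of its speed; a pose out of reach is approached as far as the arm can. A call with a gripper value outside its range is refused whole. OPENING is the finger opening in m, from 0 to 0.0919, set as the call begins (- or left out, the last holds). The fingers move at their own pace and stop on an object; FORCE is the grip in N (left out, the last holds). Time passes only in rows, so rows that repeat a pose let the fingers close. It gives the time, the measured TCP pose, the force and the opening at its end, in the units of the state.
- monitor.sense(): the state, without advancing time (a new reading comes with each control period).
- snapshot(name): name is "side" or "top" or "wrist"; returns a dict with "frame" (384x512x3 uint8, red, green, blue), "fx", "fy", "cx", "cy" (pixels), "R" (3x3) and "t" (3): a world point X has camera coordinates R X + t; the wrist camera has in their place "tool_from_camera" (4x4, takes a point from camera to tool coordinates, whose origin is the TCP and whose axes are the tool frame's). Camera axes: x right, y down, z forward; pixel columns grow to the right and rows downward; lengths in m; the calibration is good to about 2 mm. A picture is of the moment at which its call begins: read the wrist's pose just before it. There is no depth.
- robot.hand_in(): hands the job in, once; it reports no verdict.
Trained networks look in a picture, given as the dict that the camera call returned (one of the last four; its "shot" number tells which), for a name from the list of things; names that differ only in an ending like _2 or _b are one class to them, and where a whole thing is asked for, a point or a joint stands for the part that bears it (a point fixed in the world has none). Each returns a list of dicts, best first, with "conf" (0 to 1); they miss things now and then, are a little off and sometimes report something else, mostly with a low value. They report only what shows in the picture. A call takes as long as a camera call. They do not tell look-alikes from the thing itself.
- outline_of(picture, query): "pixels" (384x512 bool, what is visible of it) and "point" ([column, row] in pixels, amid what is visible of it).
- place_of(picture, query): "point" ([column, row] in pixels: a listed point, or the origin of a listed thing).
The state is a dict: "time_s": time; "joints": joint angles; "dq": joint speeds; "tau": joint torques, N m; "eef_pos": TCP position; "tcp_rot": TCP orientation; "wrist_force": force on the tool from outside, world axes, zero at the start; "torque": the same for the moment, N m; "gripper_width": finger opening in m.
Only numpy, scipy, OpenCV 4.12 (cv2) and the standard library are available. Lean on these libraries where they do the work, as an engineer would, in place of code of your own. Each camera call takes 0.05 s, during which the arm holds its last target.

## Working session

There is one attempt and no reset: what is moved stays moved. The work goes in short steps, Python scripts to look and compute and a shell command to move; the robot and the scene stay as the last step left them, time stands still between calls to the robot, and variables do not carry over. Pictures are saved under pics/ and viewed, and the job is handed in when it is done.

```bash
ls; mkdir -p pics; python3 - <<'E'
from plant import monitor,snapshot
import cv2
s=monitor.sense();print(s)
for n in("top","side","wrist"):
    p=snapshot(n);cv2.imwrite(f"pics/a_{n}.png",p["frame"][:,:,::-1]);print({k:v for k,v in p.items() if k!="frame"})
E
```

```text
pics
{'time_s': 0.0, 'joints': array([-1.11240152e+00,  3.53674730e-01,  1.63412139e+00, -4.01411581e-05,
        1.15515228e+00, -2.41431263e-03]), 'dq': array([-0.00110241,  0.00091168,  0.000829  ,  0.00068235, -0.00040241,
        0.00052358]), 'tau': array([ 2.62602647e-03, -5.93819225e+01, -3.34224129e+01,  6.98309555e-02,
        2.32580840e-02, -1.07697340e-04]), 'eef_pos': array([ 0.2776745 , -0.55936143,  0.18955255]), 'tcp_rot': array([-0.46137169,  1.96666204, -1.96401277]), 'wrist_force': array([-0.4404832 , -0.63825605, -0.05865823]), 'torque': array([-0.01461359, -0.00393321,  0.02057844]), 'gripper_width': 0.09198118375111468}
{'fx': 355.1619983656336, 'fy': 355.1619983656336, 'cx': 258.13632071198856, 'cy': 189.65942305743584, 'R': array([[-0.12664287, -0.99193423, -0.00529777],
       [-0.96929046,  0.12488333, -0.21184937],
       [ 0.21080224, -0.02169413, -0.97728797]]), 't': array([0.06538382, 0.58535139, 1.05976907]), 'shot': 1}
{'fx': 452.5289441716761, 'fy': 452.5289441716761, 'cx': 256.08783165729346, 'cy': 193.5467628411668, 'R': array([[-0.8890979 , -0.45764355, -0.00820386],
       [-0.29949266,  0.59521362, -0.74567077],
       [ 0.34613447, -0.66051732, -0.66626406]]), 't': array([0.53018589, 0.22748664, 1.30813124]), 'shot': 2}
{'fx': 323.2039317779339, 'fy': 323.2039317779339, 'cx': 253.201306531457, 'cy': 191.09277375450128, 'tool_from_camera': array([[-2.17741319e-04,  9.69955463e-01,  2.43282453e-01,
        -6.88649388e-02],
       [-1.88358383e-03, -2.43282425e-01,  9.69953666e-01,
        -1.94178673e-01],
       [ 9.99998202e-01, -2.47043906e-04,  1.87996507e-03,
         4.89285039e-04],
       [ 0.00000000e+00,  0.00000000e+00,  0.00000000e+00,
         1.00000000e+00]]), 'shot': 3}
```

View pics/a_top.png

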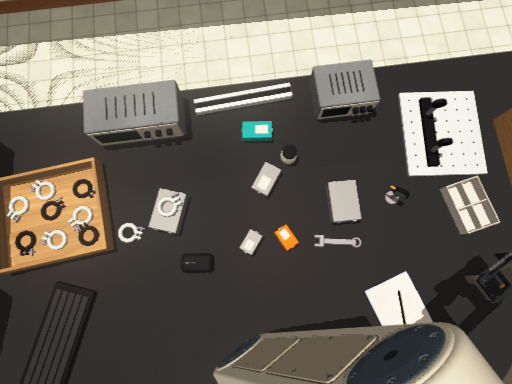

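View pics/a_side.png

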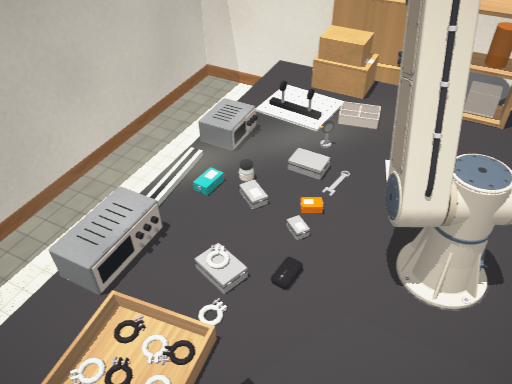

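The top view shows these things:
- **Large cases:** the one at (168,212) carries the ring clamp. The one at (344,201) has a clear lid, so that is the target.
- **Medium candidates:** grey (266,179) and turquoise (257,130). Grey is meant.
- **Small candidates:** grey (251,242) and orange (287,237). Grey is meant.

Next I check the choice in a close crop and fit box models to the masks.

```bash
cat > h.py <<'E'
import numpy as np,cv2
from scipy.optimize import minimize
from scipy.spatial.transform import Rotation as Ro
DIM=dict(large_case_1=(.13,.09,.045),medium_case=(.1,.06,.038),small_case=(.07,.046,.034))
def cam(p,s=None):
    K=np.array([[p['fx'],0,p['cx']],[0,p['fy'],p['cy']],[0,0,1]])
    if 'R' in p: return K,p['R'],p['t']
    T=np.eye(4);T[:3,:3]=Ro.from_rotvec(s['tcp_rot']).as_matrix();T[:3,3]=s['eef_pos']
    M=np.linalg.inv(T@p['tool_from_camera']);return K,M[:3,:3],M[:3,3]
def proj(c,X):
    K,R,t=c;q=(K@(R@np.atleast_2d(X).T+t[:,None]));return (q[:2]/q[2]).T
def ray(c,uv,z):
    K,R,t=c;d=R.T@np.linalg.solve(K,[uv[0],uv[1],1]);o=-R.T@t;return o+d*(z-o[2])/d[2]
def box(x,y,a,dim,z=0):
    l,w,h=dim;P=np.array([[i*l/2,j*w/2,k*h] for i in(-1,1) for j in(-1,1) for k in(0,1)])
    c,s=np.cos(a),np.sin(a);return P@np.array([[c,s,0],[-s,c,0],[0,0,1]])+[x,y,z]
def fit(views,dim,x0,z=0):
    S=4
    ms=[cv2.resize(m.astype(np.float32),None,fx=S,fy=S,interpolation=cv2.INTER_LINEAR)>.5 for _,m in views]
    def cost(v):
        e=0
        for (c,_),m in zip(views,ms):
            h=cv2.convexHull(((proj(c,box(v[0],v[1],v[2],dim,z))+.5)*S-.5).astype(np.float32))
            im=np.zeros(m.shape,np.uint8);cv2.fillConvexPoly(im,np.round(h*16).astype(np.int32),1,shift=4)
            e+=1-(m&(im>0)).sum()/max(1,(m|(im>0)).sum())
        return e
    best=None
    for a in np.arange(0,np.pi,np.pi/8):
        r=minimize(cost,[x0[0],x0[1],a],method='Nelder-Mead',options=dict(initial_simplex=np.array([[x0[0],x0[1],a],[x0[0]+.01,x0[1],a],[x0[0],x0[1]+.01,a],[x0[0],x0[1],a+.2]]),xatol=1e-4,fatol=1e-5))
        if best is None or r.fun<best.fun:best=r
    return best.x,best.fun/len(views)
E
python3 - <<'E'
from plant import *
from h import *
import cv2
out={}
for n in("top","side"):
    p=snapshot(n);c=cam(p)
    for q in DIM:
        for o in outline_of(p,q):
            if o['conf']<.3: continue
            m=o['pixels'];g=ray(c,o['point'],DIM[q][2]*.7)[:2]
            v,e=fit([(c,m)],DIM[q],g)
            col=p['frame'][m].mean(0).astype(int)
            print(n,q,round(o['conf'],2),np.round(o['point']),m.sum(),col,np.round(v,4),round(e,3));out.setdefault((q),[]).append((n,c,m,v))
    if n=="top": cv2.imwrite("pics/crop.png",cv2.resize(p['frame'][110:270,140:400,::-1],None,fx=3,fy=3,interpolation=cv2.INTER_CUBIC))
for q in out:
    for a in out[q]:
        for b in out[q]:
            if a[0]=='top' and b[0]=='side' and np.hypot(*(a[3]-b[3])[:2])<.03:
                v,e=fit([a[1:3],b[1:3]],DIM[q],(a[3]+b[3])[:2]/2);print('joint',q,np.round(v,4),round(e,3))
E
```

```text
top large_case_1 0.71 [169. 215.] 978 [181 175 164] [0.5638 0.2845 2.7694] 0.263
top large_case_1 0.64 [339. 201.] 1180 [191 184 174] [ 0.5259 -0.2776  3.1239] 0.096
top medium_case 0.77 [256. 130.] 634 [ 83 175 162] [ 0.8019 -0.0315  1.4484] 0.058
top medium_case 0.71 [264. 179.] 629 [191 185 174] [ 0.6302 -0.0413  2.5348] 0.042
top small_case 0.76 [250. 242.] 408 [185 177 167] [0.4326 0.0344 2.4845] 0.146
top small_case 0.74 [336. 245.] 339 [167 158 157] [ 0.4089 -0.2108  1.715 ] 0.646
top small_case 0.7 [288. 235.] 382 [230 152  74] [ 0.4331 -0.0796  0.4584] 0.077
side large_case_1 0.78 [226. 271.] 1331 [180 177 174] [ 0.5624  0.2839 -0.3414] 0.203
side large_case_1 0.58 [309. 162.] 868 [181 178 176] [ 0.5203 -0.2795  0.0457] 0.09
side medium_case 0.95 [209. 181.] 569 [ 81 175 171] [ 0.7995 -0.0341  1.4661] 0.051
side medium_case 0.73 [255. 195.] 551 [184 182 179] [ 0.6271 -0.0415  2.4802] 0.067
side small_case 0.61 [313. 202.] 362 [220 147  57] [ 0.431  -0.0817  0.4823] 0.081
side small_case 0.58 [295. 226.] 387 [182 180 177] [0.431  0.0331 2.4354] 0.086
joint large_case_1 [0.563  0.2842 2.7928] 0.236
joint large_case_1 [ 0.5229 -0.2782 -0.0251] 0.099
joint medium_case [ 0.8011 -0.0331  1.4411] 0.072
joint medium_case [ 0.629  -0.0416  2.5313] 0.069
joint small_case [0.4317 0.0339 2.4579] 0.125
joint small_case [ 0.4316 -0.0804  0.464 ] 0.094
```

View pics/crop.png

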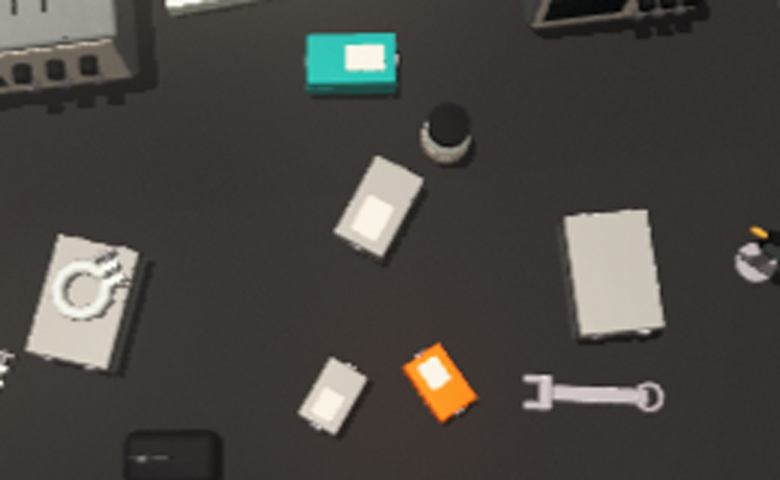

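Both choices hold: the lid at (344,201) is clear, and the grey medium and small cases stand apart from the coloured look-alikes. Now I write a helper that turns world goals into tool-axis shifts.

```bash
cat > go.py <<'E'
import sys
from h import *
from plant import monitor
def delta(x,y,z,jaw=None):
    s=monitor.sense();R=Ro.from_rotvec(s['tcp_rot']).as_matrix()
    d=R.T@(np.array([x,y,z])-s['eef_pos'])
    out=f"t={s['time_s']:.2f} shift {np.round(d*1000,1)}mm |{np.linalg.norm(d)*1000:.0f}|"
    zj=np.arctan2(R[1,2],R[0,2]);
    if jaw is not None:
        e=(jaw-zj+np.pi/2)%np.pi-np.pi/2 # world yaw wanted
        # tool y is down => turn about tool y = -yaw * sign
        out+=f" roll {np.degrees(e)*np.sign(R[2,1]):.2f} deg"
    print(out,"jawnow %.3f q6 %.2f"%(zj,s['joints'][5]),"ydown",np.round(R[:,1],4),"F",np.round(s['wrist_force'],1),"w %.4f"%s['gripper_width'])
if __name__=="__main__":
    delta(*map(float,sys.argv[1:]))
E
python3 go.py 0.5 -0.25 0.36 1.546; python3 - <<'E'
from plant import *
from h import *
p=snapshot("top");c=cam(p)
for q,z in(("jar",.035),("lens_mount",.05),("wrench",0),("mouse",.015)):
    for o in outline_of(p,q)[:2]: print(q,o['conf'],np.round(ray(c,o['point'],z),3))
s=monitor.sense();print(Ro.from_rotvec(s['tcp_rot']).as_matrix().round(3))
E
```

```text
t=0.55 shift [-336.7 -169.7 -178.7]mm |417| roll 27.82 deg jawnow -1.110 q6 -0.00 ydown [-0. -0. -1.] F [-0.3  0.2  0.7] w 0.0920
jar 0.78 [ 0.704 -0.128  0.035]
lens_mount 0.73 [ 0.516 -0.444  0.05 ]
lens_mount 0.53 [0.423 0.036 0.05 ]
wrench 0.65 [ 0.402 -0.241  0.   ]
mouse 0.78 [0.386 0.216 0.015]
[[-0.896  0.     0.445]
 [-0.445 -0.    -0.896]
 [-0.    -1.     0.   ]]
```

```bash
python3 go.py 0.57 -0.2 0.34 1.546
```

```text
t=0.80 shift [-421.6 -149.7 -192.4]mm |487| roll 27.82 deg jawnow -1.110 q6 -0.00 ydown [ 0. -0. -1.] F [ 0.1 -0.4 -0.4] w 0.0916
```

```bash
python3 -m crank '-30 0 0 0' 2>/dev/null >/dev/null; python3 go.py 0.57 -0.2 0.34 1.546
```

```text
t=0.90 shift [-374.2 -150.4 -194.5]mm |448| roll 27.56 deg jawnow -1.115 q6 0.08 ydown [-0.0015 -0.0012 -1.    ] F [ 1.2 -0.1  0.5] w 0.0919
```

That row was in mm by mistake. It was clipped to 50 mm and did no harm. I go on in metres.

```bash
python3 -m crank '0 -0.04 0 0; -0.03 -0.08 -0.01 6; -0.06 -0.11 -0.03 12; -0.10 -0.13 -0.05 18; -0.14 -0.15 -0.07 24'; python3 go.py 0.57 -0.2 0.34 1.546
```

```text
time_s: 1.4
eef_pos: [0.4176, -0.4115, 0.3417]
tcp_rot: [-0.04, 2.201, -2.203]
wrist_force: [0.8, -0.2, -0.1]
gripper_width: 0.0921
t=1.40 shift [-160.     1.7 -205.8]mm |261| roll 3.53 deg jawnow -1.534 q6 0.75 ydown [ 9.e-04 -9.e-04 -1.e+00] F [ 0.8 -0.2 -0.1] w 0.0921
```

```bash
python3 -m crank '-0.03 0 -0.035 1; -0.06 0 -0.07 2; -0.09 0 -0.11 3; -0.12 0 -0.15 3.5; -0.14 0 -0.18 3.5'; python3 -m crank '0 0 0 0;0 0 0 0'; python3 - <<'E'
from plant import *
from h import *
import pickle
s=monitor.sense();p=snapshot("wrist");c=cam(p,s)
pickle.dump((s,p),open('w1.pkl','wb'))
cv2.imwrite("pics/w1.png",p['frame'][:,:,::-1])
for q in DIM:
    for o in outline_of(p,q):
        if o['conf']<.3: continue
        v,e=fit([(c,o['pixels'])],DIM[q],ray(c,o['point'],DIM[q][2]*.8)[:2])
        print(q,round(o['conf'],2),np.round(o['point']),np.round(v,4),round(e,3),p['frame'][o['pixels']].mean(0).astype(int))
E
```

```text
time_s: 1.9
eef_pos: [0.5507, -0.2243, 0.3404]
tcp_rot: [-0.021, -2.213, 2.212]
wrist_force: [0.6, -0.6, -0.5]
gripper_width: 0.0921
time_s: 2.1
eef_pos: [0.5495, -0.2264, 0.3402]
tcp_rot: [-0.019, -2.212, 2.213]
wrist_force: [0.3, -0.7, -0.9]
gripper_width: 0.0914
large_case_1 0.72 [286. 170.] [ 0.5255 -0.2797  3.1105] 0.02 [153 151 142]
large_case_1 0.44 [ 17. 246.] [0.4161 0.239  0.5962] 0.478 [21 20 21]
medium_case 0.91 [126.   2.] [ 0.8043 -0.0328  1.4503] 0.076 [13 64 59]
medium_case 0.57 [394. 176.] [ 0.4977 -0.4563  0.9683] 0.647 [97 91 83]
medium_case 0.55 [130. 103.] [ 0.63   -0.0433  2.514 ] 0.053 [191 188 177]
small_case 0.91 [174. 216.] [ 0.4342 -0.0815  0.4671] 0.381 [200 113  43]
small_case 0.62 [101. 226.] [0.4337 0.0317 2.4709] 0.065 [167 164 154]
```

View pics/w1.png

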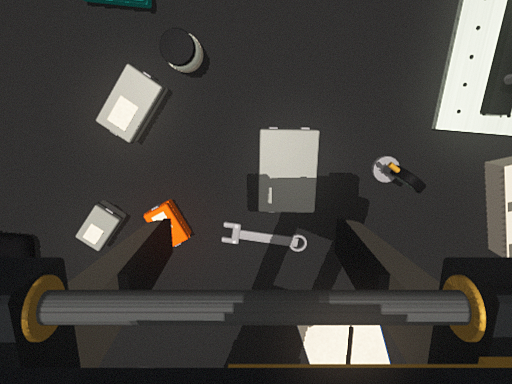

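The wrist view shows the clear large case at (288,170) with no clamp, the grey medium case at (131,104) and the small one at (101,226). The large-case fit is very good (error 0.02). I move above the medium case.

```bash
python3 go.py 0.63 -0.043 0.19 0.943
```

```text
t=2.30 shift [ -77.5  150.3 -186.8]mm |252| roll 34.78 deg jawnow -1.591 q6 1.20 ydown [-0.e+00 -3.e-04 -1.e+00] F [-0.4  0.3  0.7] w 0.0923
```

```bash
python3 -m crank '-0.015 0.02 -0.04 7; -0.03 0.04 -0.075 14; -0.045 0.07 -0.11 21; -0.06 0.10 -0.15 28; -0.077 0.13 -0.187 34.8'; python3 -m crank '0 0 0 0;0 0 0 0'; cat > look.py <<'E'
import sys
from plant import *
from h import *
s=monitor.sense();p=snapshot("wrist");c=cam(p,s)
cv2.imwrite(f"pics/{sys.argv[1]}.png",p['frame'][:,:,::-1])
for a in sys.argv[2:]:
    q,z=a.split(':')
    for o in outline_of(p,q):
        if o['conf']<.3: continue
        v,e=fit([(c,o['pixels'])],DIM[q],ray(c,o['point'],float(z)+DIM[q][2]*.8)[:2],float(z))
        print(q,round(o['conf'],2),np.round(o['point']),np.round(v,4),'jaw %.3f'%(v[2]-np.pi/2),round(e,3),p['frame'][o['pixels']].mean(0).astype(int))
E
python3 look.py w2 medium_case:0;python3 go.py 0.63 -0.043 0.014 0.943
```

```text
time_s: 2.8
eef_pos: [0.6291, -0.0433, 0.2113]
tcp_rot: [-0.61, -1.858, 1.858]
wrist_force: [0.4, -0.7, -0.2]
gripper_width: 0.0919
time_s: 3.0
eef_pos: [0.6285, -0.0438, 0.2112]
tcp_rot: [-0.6, -1.862, 1.864]
wrist_force: [0.1, 0.3, -0.4]
gripper_width: 0.0918
medium_case 0.88 [148.  50.] [ 0.8022 -0.0336  1.4695] jaw -0.101 0.051 [120 236 230]
medium_case 0.73 [252. 167.] [ 0.6307 -0.0424  2.515 ] jaw 0.944 0.037 [209 206 196]
t=3.10 shift [  0.7 199.   -2. ]mm |199| roll 0.08 deg jawnow -2.197 q6 2.12 ydown [ 1.2e-03 -5.0e-04 -1.0e+00] F [ 0.  -0.4  0. ] w 0.0916
```

View pics/w2.png

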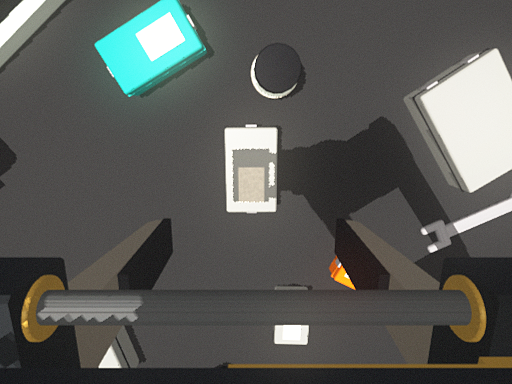

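The medium case is centred at (252,168), squared to the jaws, and the jar at (276,70) is clear of the fingers. I descend.

```bash
python3 -m crank '0 0.04 -0.001 0; 0 0.08 -0.002 0; 0 0.115 -0.002 0; 0 0.145 -0.002 0; 0 0.17 -0.002 0' 0.088; python3 go.py 0.6307 -0.0426 0.014 0.944; python3 -m crank '0 0.015 0 0; 0 0.028 0 0; 0 0.028 0 0'; python3 go.py 0.6307 -0.0426 0.014 0.944
```

```text
time_s: 3.6
eef_pos: [0.6303, -0.0437, 0.0418]
tcp_rot: [-0.606, -1.862, 1.862]
wrist_force: [-0.0, 0.5, 0.2]
gripper_width: 0.0879
t=3.60 shift [ 0.3 27.8 -1.2]mm |28| roll -0.05 deg jawnow -2.198 q6 2.13 ydown [ 1.3e-03 -3.0e-04 -1.0e+00] F [-0.   0.5  0.2] w 0.0879
time_s: 3.9
eef_pos: [0.6296, -0.0425, 0.0133]
tcp_rot: [-0.603, -1.862, 1.862]
wrist_force: [-0.3, -0.1, 0.5]
gripper_width: 0.0879
t=3.90 shift [-0.9 -0.7 -0.6]mm |1| roll -0.02 deg jawnow -2.198 q6 2.13 ydown [-0.001  0.    -1.   ] F [-0.3 -0.1  0.5] w 0.0879
```

```bash
python3 -m crank '0 0 0 0;0 0 0 0;0 0 0 0;0 0 0 0;0 0 0 0' 0.05 20;python3 -m crank '0 0 0 0;0 0 0 0;0 0 0 0' ; python3 -m crank '0 -0.01 0 0; 0 -0.03 0 0; 0 -0.06 0 0; 0 -0.10 0 0;0 -0.14 0 0'; python3 go.py 0.5255 -0.2797 0.15 1.540
```

```text
time_s: 4.4
eef_pos: [0.6303, -0.0418, 0.0144]
tcp_rot: [-0.604, -1.863, 1.863]
wrist_force: [-0.1, 0.9, 0.0]
gripper_width: 0.0511
time_s: 4.7
eef_pos: [0.6302, -0.0418, 0.0142]
tcp_rot: [-0.604, -1.863, 1.863]
wrist_force: [-0.0, 1.1, 3.1]
gripper_width: 0.0498
time_s: 5.2
eef_pos: [0.6296, -0.0418, 0.1555]
tcp_rot: [-0.603, -1.862, 1.862]
wrist_force: [1.0, 0.3, -0.8]
gripper_width: 0.0499
t=5.20 shift [-55.2   5.6 253.7]mm |260| roll -34.13 deg jawnow -2.197 q6 2.13 ydown [-7.e-04  0.e+00 -1.e+00] F [ 1.   0.3 -0.8] w 0.0499
```

The opening reached 0.050 m with no load, so the fingers closed past 60 mm. I look.

```bash
python3 look.py w3 medium_case:0; python3 - <<'E'
from plant import *
import cv2
for n in("top","side"):
    p=snapshot(n);cv2.imwrite(f"pics/c_{n}.png",cv2.resize(p['frame'][100:300,130:400,::-1],None,fx=2.9,fy=2.9))
E
```

```text
medium_case 0.85 [250. 174.] [ 0.6308 -0.0421 -0.6221] jaw -2.193 0.037 [198 195 185]
medium_case 0.65 [129.  41.] [ 0.8031 -0.0334  1.4626] jaw -0.108 0.031 [122 229 223]
```

View pics/w3.png

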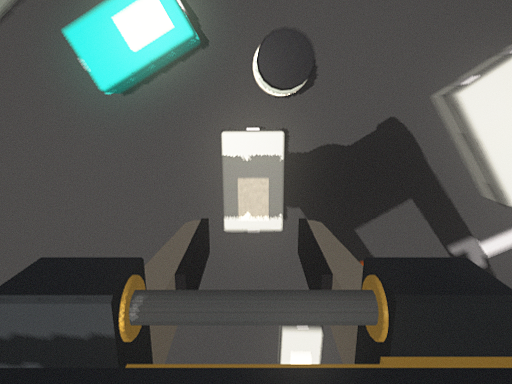

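View pics/c_side.png

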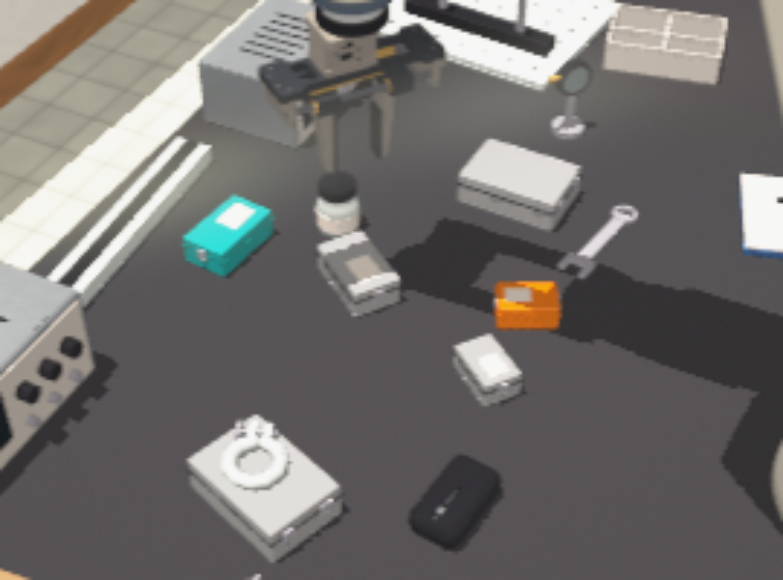

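The medium case is where it was, at (252,178) in the wrist view, untouched. I repeat the grasp and look with the fingers closed before lifting.

```bash
python3 -m crank '0 0 0 0; 0 0.03 0 0; 0 0.06 0 0; 0 0.09 0 0; 0 0.115 0 0' 0.09; python3 -m crank '0 0.015 0 0; 0 0.026 0 0; 0 0.026 0 0;0 0.026 0 0'; python3 go.py 0.6308 -0.0422 0.014 0.945; python3 look.py w4
```

```text
time_s: 5.9
eef_pos: [0.628, -0.0417, 0.0356]
tcp_rot: [-0.599, -1.86, 1.862]
wrist_force: [0.7, -0.9, 0.1]
gripper_width: 0.088
time_s: 6.3
eef_pos: [0.6305, -0.0419, 0.0134]
tcp_rot: [-0.604, -1.863, 1.863]
wrist_force: [0.1, 0.4, 0.7]
gripper_width: 0.0898
t=6.30 shift [-0.4 -0.6  0.1]mm |1| roll -0.04 deg jawnow -2.197 q6 2.13 ydown [ 5.e-04 -0.e+00 -1.e+00] F [0.1 0.4 0.7] w 0.0898
```

View pics/w4.png

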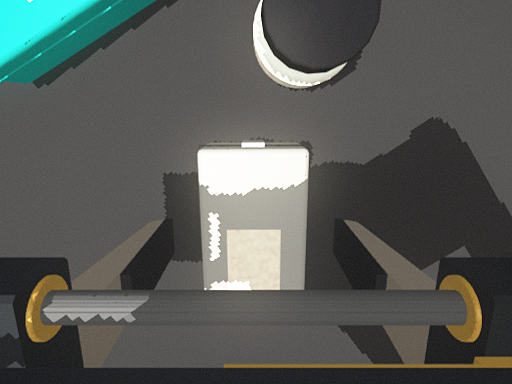

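The case sits between the open fingers, spanning columns 198–308 against a finger gap of 172–336. I close in small rows and watch the opening.

```bash
python3 -m crank '0 0 0 0;0 0 0 0;0 0 0 0;0 0 0 0' 0.055 25; python3 look.py w5; python3 -m crank '0 0 0 0;0 0 0 0;0 0 0 0'; python3 -c "
from plant import monitor;print(monitor.sense())"
```

```text
time_s: 6.75
eef_pos: [0.6302, -0.0418, 0.0133]
tcp_rot: [-0.604, -1.863, 1.863]
wrist_force: [0.8, -1.0, -0.1]
gripper_width: 0.0596
time_s: 7.1
eef_pos: [0.6307, -0.0419, 0.014]
tcp_rot: [-0.605, -1.863, 1.863]
wrist_force: [-2.2, -0.5, 8.6]
gripper_width: 0.0548
{'time_s': 7.1, 'joints': array([-6.87035959e-02,  5.66671292e-01,  1.74134036e+00,  4.86557657e-05,
        8.32418404e-01,  2.12860049e+00]), 'dq': array([ 0.00063925,  0.00098853, -0.00081175,  0.00139708, -0.00116952,
        0.00087696]), 'tau': array([  0.16051842, -60.70708752, -24.21810329,  -0.06775659,
        -0.72614517,   0.06163768]), 'eef_pos': array([ 0.63065645, -0.04187928,  0.01401118]), 'tcp_rot': array([-0.60456832, -1.86324062,  1.86262099]), 'wrist_force': array([-2.19217874, -0.45438544,  8.5776214 ]), 'torque': array([0.25119132, 0.30758446, 0.04988022]), 'gripper_width': 0.05483729000370236}
```

View pics/w5.png

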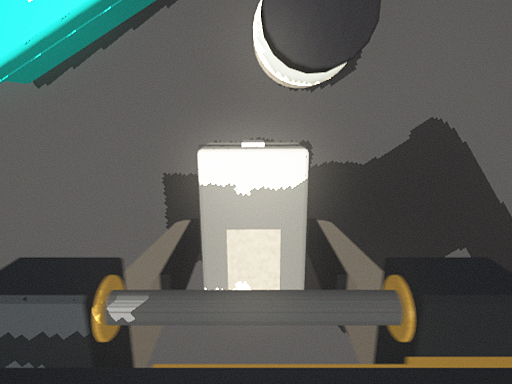

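```bash
python3 look.py w6 medium_case:0;python3 - <<'E'
from plant import *
import cv2
p=snapshot("side");cv2.imwrite(f"pics/d_side.png",cv2.resize(p['frame'][130:230,190:320,::-1],None,fx=6,fy=6,interpolation=cv2.INTER_CUBIC))
p=snapshot("top");cv2.imwrite(f"pics/d_top.png",cv2.resize(p['frame'][100:240,190:360,::-1],None,fx=4,fy=4,interpolation=cv2.INTER_CUBIC))
E
```

```text
medium_case 0.91 [48. 29.] [ 0.8037 -0.0329  1.4554] jaw -0.115 0.009 [ 41 183 175]
medium_case 0.63 [250. 211.] [ 0.632  -0.0405  2.5357] jaw 0.965 0.186 [211 208 199]
```

View pics/w6.png

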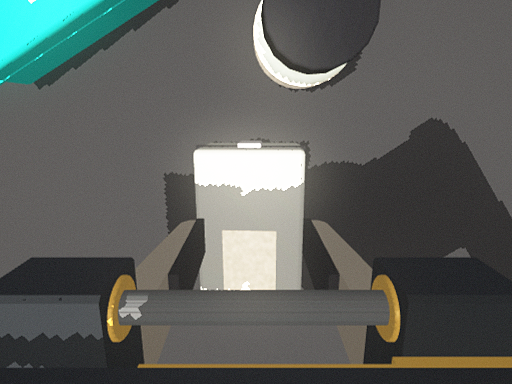

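View pics/d_side.png

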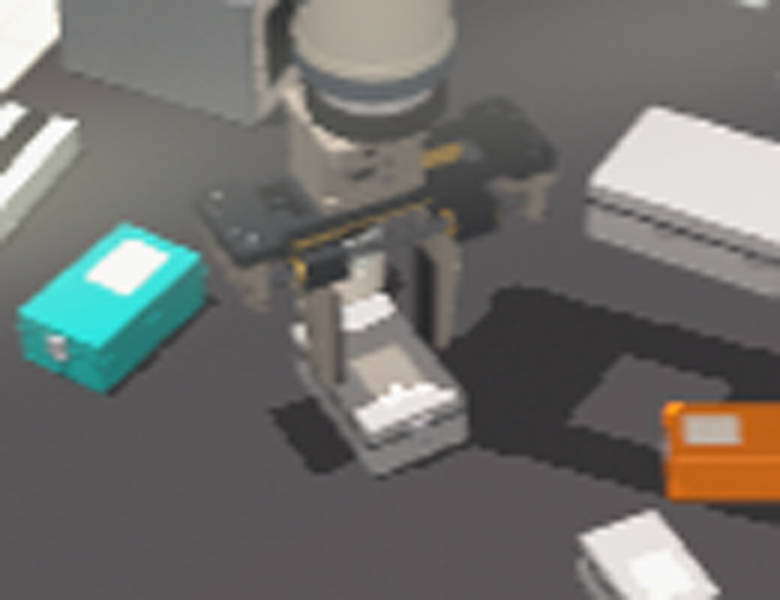

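The case shifted about 2 mm as the fingers met it, so there is contact. I grip harder and test with a small lift.

```bash
python3 -m crank '0 0 0 0;0 0 0 0;0 0 0 0;0 0 0 0;0 0 0 0' 0.02 40; python3 -m crank '0 0 0 0;0 -0.001 0 0;0 -0.002 0 0;0 -0.003 0 0;0 -0.003 0 0'; python3 look.py w7
```

```text
time_s: 7.8
eef_pos: [0.6276, -0.0466, 0.016]
tcp_rot: [-0.599, -1.856, 1.87]
wrist_force: [-19.0, -22.5, 37.3]
gripper_width: 0.0353
time_s: 8.3
eef_pos: [0.6286, -0.046, 0.0189]
tcp_rot: [-0.602, -1.858, 1.869]
wrist_force: [-15.5, -20.7, 32.7]
gripper_width: 0.0214
```

View pics/w7.png

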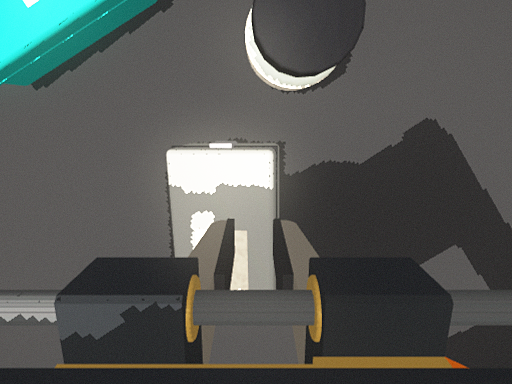

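Both fingers are now over the lid, at (230,240) and (280,240), pressing on it. The tips are higher than the pose implies. I back off upward at once and check the fingertip height in the side camera.

```bash
python3 -m crank '0 -0.005 0 0;0 -0.012 0 0;0 -0.03 0 0;0 -0.05 0 0;0 -0.06 0 0' ; python3 -m crank '0 0 0 0;0 0 0 0;0 0 0 0;0 0 0 0' 0.05 10; python3 - <<'E'
from plant import *
from h import *
s=monitor.sense();print(s['eef_pos'],s['gripper_width'],s['wrist_force'])
R=Ro.from_rotvec(s['tcp_rot']).as_matrix()
for n in("side","top"):
    p=snapshot(n);c=cam(p);f=p['frame'][:,:,::-1].copy()
    X=[s['eef_pos']+R@np.array([0,.008,k*.025]) for k in(-1,0,1)]+[s['eef_pos']+R@np.array([0,-.069-.011,0])]
    uv=proj(c,X);print(n,uv.round(1))
    a,b=np.maximum((uv[1]-60).astype(int),0)
    g=cv2.resize(f[b:b+100,a:a+130],None,fx=6,fy=6,interpolation=cv2.INTER_CUBIC)
    for i,(u,v) in enumerate(uv): cv2.circle(g,(int((u-a)*6+3),int((v-b)*6+3)),5,[(0,0,255),(0,255,0),(255,0,0),(255,0,255)][i],2)
    cv2.imwrite(f"pics/e_{n}.png",g)
E
```

```text
time_s: 8.85
eef_pos: [0.631, -0.0415, 0.0775]
tcp_rot: [-0.605, -1.864, 1.863]
wrist_force: [1.4, 0.0, 0.1]
gripper_width: 0.0197
time_s: 9.25
eef_pos: [0.6295, -0.0417, 0.075]
tcp_rot: [-0.602, -1.862, 1.862]
wrist_force: [0.6, 0.1, 0.4]
gripper_width: 0.0495
[ 0.62948722 -0.04171955  0.07496127] 0.049492409964801 [0.61769109 0.13155363 0.44378252]
side [[246.1 185.1]
 [252.8 182.8]
 [259.5 180.6]
 [252.4 161.9]]
top [[259.6 172.1]
 [266.5 175.7]
 [273.5 179.4]
 [267.1 168.2]]
```

View pics/e_side.png

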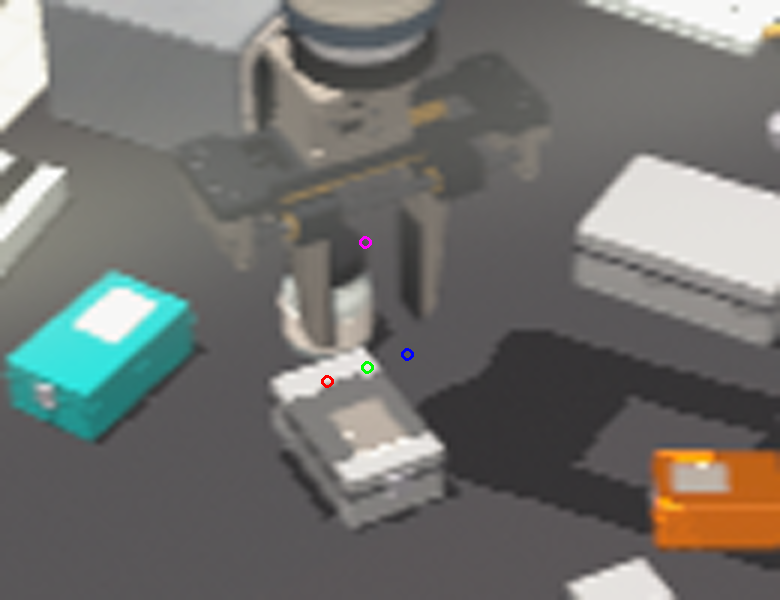

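View pics/e_top.png

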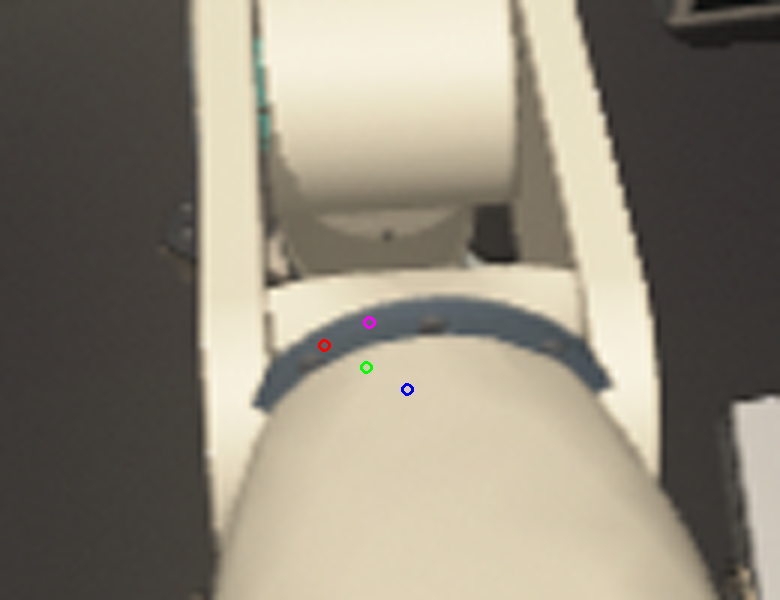

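The side view shows the fingertips at (315,345) and (425,315), above the projected ones at (327,381) and (407,354). The wrist view (tip gap 91 px at 50 mm opening) puts the tips about 25 mm behind the reported TCP instead of 8 mm ahead. That agrees with the fingers grazing the 38 mm lid at a reported z of 0.014. I check with a free-height fit after going up.

```bash
python3 -m crank '0 -0.03 0 0;0 -0.06 0 0;0 -0.09 0 0;0 -0.10 0 0;0 -0.10 0 0' 0.09 ; cat > lookz.py <<'E'
import sys
from plant import *
from h import *
s=monitor.sense();p=snapshot("wrist")
cv2.imwrite(f"pics/{sys.argv[1]}.png",p['frame'][:,:,::-1])
q=sys.argv[2];z=float(sys.argv[3])
for o in outline_of(p,q):
    if o['conf']<.3: continue
    for dz in (-.02,-.01,0,.01,.02,.03,.04):
        s2=dict(s);s2['eef_pos']=s['eef_pos']+[0,0,dz];c=cam(p,s2)
        v,e=fit([(c,o['pixels'])],DIM[q],ray(c,o['point'],z+DIM[q][2]*.8)[:2],z);print(q,np.round(o['point']),dz,v.round(4),round(e,4))
E
python3 -m crank '0 0 0 0;0 0 0 0';python3 lookz.py w8 medium_case 0
```

```text
time_s: 9.85
eef_pos: [0.631, -0.0419, 0.1771]
tcp_rot: [-0.606, -1.864, 1.863]
wrist_force: [-0.5, -0.1, -0.2]
gripper_width: 0.0876
time_s: 10.05
eef_pos: [0.629, -0.0418, 0.174]
tcp_rot: [-0.6, -1.861, 1.862]
wrist_force: [-0.8, 0.2, -0.0]
gripper_width: 0.09
medium_case [241. 172.] -0.02 [ 0.6367 -0.0381 -0.6092] 0.1578
medium_case [241. 172.] -0.01 [ 0.6371 -0.0368  2.5311] 0.1054
medium_case [241. 172.] 0 [ 0.6353 -0.0357  2.5305] 0.0544
medium_case [241. 172.] 0.01 [ 0.6339 -0.0346  2.5319] 0.0312
medium_case [241. 172.] 0.02 [ 0.6326 -0.0334 -0.6124] 0.0579
medium_case [241. 172.] 0.03 [ 0.6328 -0.0326 -0.6261] 0.1054
medium_case [241. 172.] 0.04 [ 0.6332 -0.0316 -0.6136] 0.15
medium_case [140.  42.] -0.02 [ 0.7979 -0.0391  1.4668] 0.0998
medium_case [140.  42.] -0.01 [ 0.8004 -0.0356  1.4724] 0.0642
medium_case [140.  42.] 0 [ 0.803  -0.0334  1.4605] 0.0338
medium_case [140.  42.] 0.01 [ 0.8059 -0.0308  1.4577] 0.028
medium_case [140.  42.] 0.02 [ 0.8093 -0.0279  1.4398] 0.0582
medium_case [140.  42.] 0.03 [ 0.8128 -0.0252 -1.727 ] 0.0964
medium_case [140.  42.] 0.04 [ 0.8161 -0.0224  1.4018] 0.1336
```

View pics/w8.png

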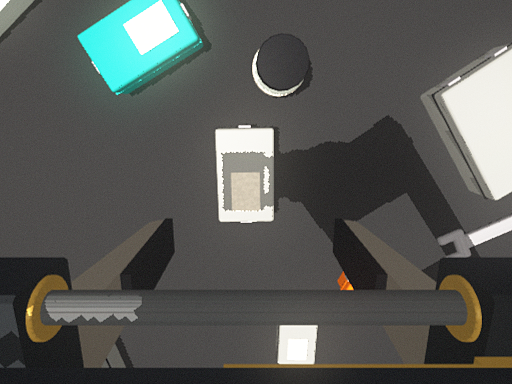

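The free-height fit puts the camera pose right to about 6 mm, so it is the fingers that end short. The case is now at (0.635,-0.0355), yaw 2.531. I redo the descent, deeper and in stages, watching the force.

```bash
python3 go.py 0.6348 -0.0354 -0.010 0.960
```

```text
t=10.15 shift [ -1.1 184.4  -8.6]mm |185| roll -0.90 deg jawnow -2.197 q6 2.13 ydown [-2.4e-03  2.0e-04 -1.0e+00] F [ 0.4 -1.  -0.3] w 0.0903
```

```bash
python3 -m crank '-0.001 0.03 -0.008 -0.9; -0.001 0.07 -0.008 -0.9; -0.001 0.105 -0.008 -0.9; -0.001 0.13 -0.008 -0.9; -0.001 0.15 -0.008 -0.9'; python3 go.py 0.6348 -0.0354 -0.010 0.960;  python3 -m crank '0 0.01 0 0;0 0.02 0 0;0 0.028 0 0;0 0.034 0 0;0 0.034 0 0';python3 go.py 0.6348 -0.0354 -0.010 0.960; python3 look.py w9;python3 - <<'E'
from plant import *
import cv2
p=snapshot("side");cv2.imwrite(f"pics/f_side.png",cv2.resize(p['frame'][130:230,190:320,::-1],None,fx=6,fy=6,interpolation=cv2.INTER_CUBIC))
E
```

```text
time_s: 10.65
eef_pos: [0.6341, -0.0358, 0.0231]
tcp_rot: [-0.587, -1.871, 1.872]
wrist_force: [0.6, 0.0, -0.4]
gripper_width: 0.0901
t=10.65 shift [-0.4 33.1 -0.8]mm |33| roll -0.00 deg jawnow -2.182 q6 2.12 ydown [-3.1e-03  2.0e-04 -1.0e+00] F [ 0.6  0.  -0.4] w 0.0901
time_s: 11.15
eef_pos: [0.6354, -0.0359, -0.0084]
tcp_rot: [-0.59, -1.872, 1.872]
wrist_force: [1.1, 0.3, 0.3]
gripper_width: 0.0901
t=11.15 shift [ 0.8  1.6 -0.1]mm |2| roll -0.00 deg jawnow -2.182 q6 2.12 ydown [-5.e-04  0.e+00 -1.e+00] F [1.1 0.3 0.3] w 0.0901
```

View pics/f_side.png

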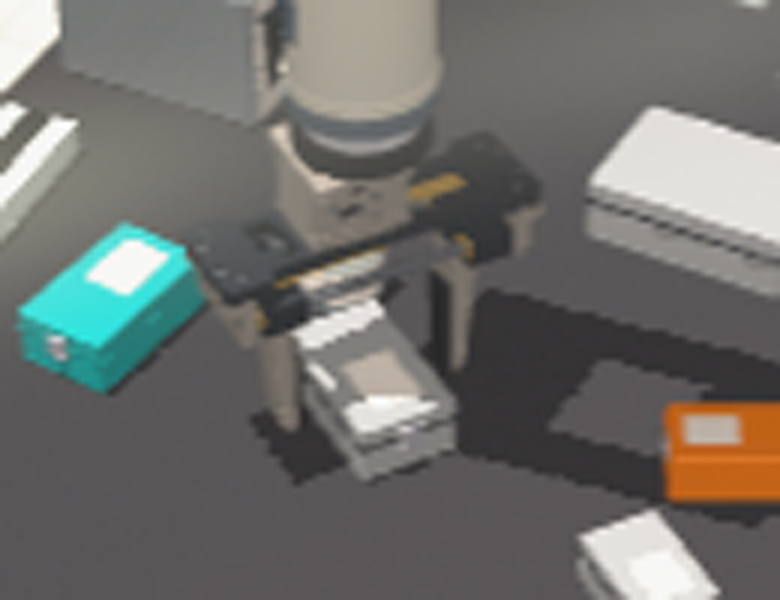

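View pics/w9.png

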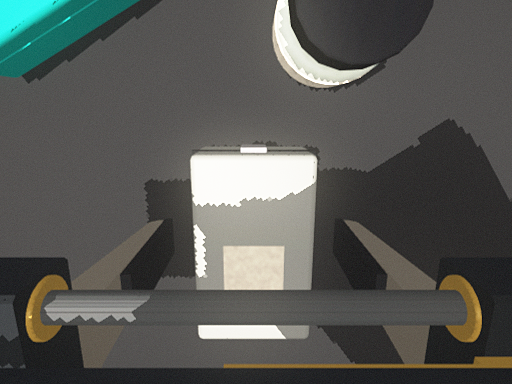

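No contact so far, and the fingers straddle the case evenly. I go 5 mm lower and close.

```bash
python3 -m crank '0 0.003 0 0;0 0.006 0 0;0 0.006 0 0';python3 -m crank '0 0 0 0;0 0 0 0;0 0 0 0;0 0 0 0;0 0 0 0' 0.04 25; python3 -m crank '0 0 0 0;0 0 0 0;0 0 0 0'
```

```text
time_s: 11.55
eef_pos: [0.6354, -0.0359, -0.0143]
tcp_rot: [-0.59, -1.872, 1.872]
wrist_force: [0.3, 0.0, 1.6]
gripper_width: 0.09
time_s: 12.05
eef_pos: [0.6356, -0.036, -0.014]
tcp_rot: [-0.59, -1.872, 1.872]
wrist_force: [-0.0, -0.3, 1.5]
gripper_width: 0.0595
time_s: 12.35
eef_pos: [0.6356, -0.0359, -0.014]
tcp_rot: [-0.59, -1.873, 1.873]
wrist_force: [-1.2, -0.4, 1.9]
gripper_width: 0.0602
```

Stopped at 60 mm, so it is gripped. I lift.

```bash
python3 -m crank '0 -0.005 0 0;0 -0.015 0 0;0 -0.035 0 0;0 -0.06 0 0;0 -0.09 0 0' - 35; python3 -m crank '0 -0.02 0 0;0 -0.03 0 0;0 -0.03 0 0;0 -0.03 0 0';python3 look.py w10;python3 go.py 0.5255 -0.2797 0.11 1.540
```

```text
time_s: 12.85
eef_pos: [0.6346, -0.0358, 0.0765]
tcp_rot: [-0.588, -1.871, 1.872]
wrist_force: [-0.1, -0.5, -3.1]
gripper_width: 0.0599
time_s: 13.25
eef_pos: [0.6349, -0.0359, 0.1052]
tcp_rot: [-0.589, -1.872, 1.872]
wrist_force: [-0.2, 0.1, -2.7]
gripper_width: 0.0598
t=13.30 shift [-50.4  -5.1 262.3]mm |267| roll -33.23 deg jawnow -2.182 q6 2.12 ydown [-1.9e-03  1.0e-04 -1.0e+00] F [-0.2 -0.  -3.4] w 0.0599
```

View pics/w10.png

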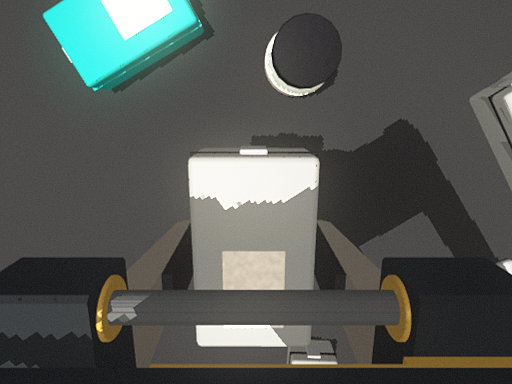

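The case is held, centred in the jaws (columns 189–319), with 3 N of load. By the edge rows 155 and 346 its centre is within 1 mm of the TCP along its length too. I go to a waypoint short of the large case to measure it once more.

```bash
python3 go.py 0.40 -0.28 0.16 1.540
```

```text
t=13.30 shift [ 52.3 -54.8 334.6]mm |343| roll -33.23 deg jawnow -2.182 q6 2.12 ydown [-1.9e-03  1.0e-04 -1.0e+00] F [-0.2 -0.  -3.4] w 0.0599
```

```bash
python3 -m crank '0.003 -0.02 0.02 -4; 0.01 -0.04 0.055 -9; 0.017 -0.055 0.09 -14; 0.024 -0.055 0.13 -19; 0.03 -0.055 0.17 -24'; python3 go.py 0.40 -0.28 0.16 1.540
```

```text
time_s: 13.8
eef_pos: [0.5119, -0.1586, 0.1601]
tcp_rot: [-0.199, -2.123, 2.122]
wrist_force: [0.1, 0.2, -2.9]
gripper_width: 0.0596
t=13.80 shift [ 87.3   0.2 140.2]mm |165| roll -8.99 deg jawnow -1.758 q6 1.46 ydown [-1.1e-03  3.0e-04 -1.0e+00] F [ 0.1  0.2 -2.9] w 0.0596
```

```bash
python3 -m crank '0.02 0 0.035 -3; 0.04 0 0.07 -6; 0.06 0 0.10 -9; 0.08 0 0.13 -9; 0.087 0 0.14 -9'; python3 -m crank '0 0 0 0;0 0 0 0;0 0 0 0'; python3 look.py w11 large_case_1:0;python3 go.py 0.5255 -0.2797 0.11 1.540
```

```text
time_s: 14.3
eef_pos: [0.3986, -0.2799, 0.1597]
tcp_rot: [-0.038, -2.203, 2.201]
wrist_force: [0.8, 0.4, -4.2]
gripper_width: 0.0594
time_s: 14.6
eef_pos: [0.4021, -0.278, 0.1607]
tcp_rot: [-0.038, -2.205, 2.204]
wrist_force: [0.5, 0.0, -3.2]
gripper_width: 0.0598
large_case_1 0.87 [248.  62.] [ 0.5251 -0.2799 -0.0298] jaw -1.601 0.021 [240 239 232]
t=14.70 shift [-123.4   50.8   -2.5]mm |133| roll -0.16 deg jawnow -1.604 q6 1.00 ydown [-1.e-04  3.e-04 -1.e+00] F [-0.2  0.2 -4.5] w 0.0595
```

View pics/w11.png

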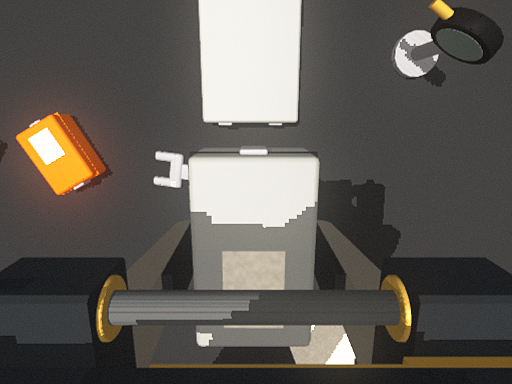

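The second fit agrees, with the clear large case at (0.5252,-0.2798), yaw -0.030. Moving above it.

```bash
python3 -m crank '-0.03 0 -0.001 0;-0.07 0.01 -0.001 0;-0.105 0.03 -0.002 0;-0.123 0.05 -0.002 0;-0.123 0.06 -0.002 0'; python3 -m crank '0 0.01 0 0;0 0.02 0 0;0 0.02 0 0;0 0.02 0 0'; python3 go.py 0.5252 -0.2798 0.034 1.541
```

```text
time_s: 15.2
eef_pos: [0.5265, -0.28, 0.099]
tcp_rot: [-0.035, -2.205, 2.204]
wrist_force: [-1.1, -0.4, -3.7]
gripper_width: 0.0599
time_s: 15.6
eef_pos: [0.524, -0.2813, 0.0814]
tcp_rot: [-0.039, -2.204, 2.204]
wrist_force: [0.1, -0.1, -2.5]
gripper_width: 0.0596
t=15.60 shift [-1.2 47.4 -1.5]mm |47| roll -0.32 deg jawnow -1.606 q6 1.11 ydown [ 2.e-04 -1.e-04 -1.e+00] F [ 0.1 -0.1 -2.5] w 0.0596
```

```bash
python3 -m crank '-0.001 0.012 -0.0015 0;-0.001 0.024 -0.0015 0;-0.001 0.034 -0.0015 0;-0.001 0.042 -0.0015 0;-0.001 0.042 -0.0015 0'; python3 go.py 0.5252 -0.2798 0.031 1.541;  python3 -m crank '0 0.002 0 0;0 0.004 0 0;0 0.005 0 0;0 0.005 0 0';python3 go.py 0.5252 -0.2798 0.031 1.541
```

```text
time_s: 16.1
eef_pos: [0.5244, -0.2791, 0.0373]
tcp_rot: [-0.036, -2.204, 2.201]
wrist_force: [-0.0, -0.1, -3.3]
gripper_width: 0.06
t=16.10 shift [-0.8  6.3  0.7]mm |6| roll -0.29 deg jawnow -1.606 q6 1.11 ydown [-0.0023  0.0012 -1.    ] F [-0.  -0.1 -3.3] w 0.0600
time_s: 16.5
eef_pos: [0.5255, -0.2797, 0.034]
tcp_rot: [-0.039, -2.204, 2.204]
wrist_force: [-0.7, 0.5, -3.2]
gripper_width: 0.0602
t=16.50 shift [0.3 3.  0.1]mm |3| roll -0.29 deg jawnow -1.606 q6 1.11 ydown [ 2.e-04 -1.e-04 -1.e+00] F [-0.7  0.5 -3.2] w 0.0602
```

Not in contact yet, so I creep down.

```bash
python3 -m crank '0 0.001 0 0;0 0.0015 0 0;0 0.0015 0 0';python3 -m crank '0 0.001 0 0;0 0.001 0 0;0 0.001 0 0'; python3 -m crank '0 0.001 0 0;0 0.001 0 0;0 0.001 0 0'
```

```text
time_s: 16.8
eef_pos: [0.5254, -0.2796, 0.0324]
tcp_rot: [-0.038, -2.204, 2.204]
wrist_force: [-0.2, -0.3, -3.0]
gripper_width: 0.0597
time_s: 17.1
eef_pos: [0.5254, -0.2796, 0.0314]
tcp_rot: [-0.038, -2.204, 2.204]
wrist_force: [0.1, 0.6, -3.7]
gripper_width: 0.0596
time_s: 17.4
eef_pos: [0.5256, -0.2797, 0.031]
tcp_rot: [-0.039, -2.204, 2.204]
wrist_force: [-2.5, 1.4, 5.9]
gripper_width: 0.0597
```

It touched down with about 9 N. I release and rise straight up.

```bash
python3 -m crank '0 0 0 0;0 0 0 0;0 0 0 0' 0.066; python3 -m crank '0 0 0 0;0 0 0 0;0 0 0 0;0 0 0 0' 0.09; python3 -m crank '0 -0.02 0 0;0 -0.05 0 0;0 -0.09 0 0;0 -0.13 0 0;0 -0.17 0 0'; python3 -m crank '0.03 -0.03 0 0;0.03 -0.03 0 0;0.03 -0.03 0 0'; python3 look.py w12 medium_case:0.045 large_case_1:0
```

```text
time_s: 17.7
eef_pos: [0.5256, -0.2797, 0.0304]
tcp_rot: [-0.039, -2.204, 2.204]
wrist_force: [-1.2, 0.6, 0.1]
gripper_width: 0.066
time_s: 18.1
eef_pos: [0.5255, -0.2797, 0.0304]
tcp_rot: [-0.038, -2.204, 2.204]
wrist_force: [-0.8, 0.0, 0.6]
gripper_width: 0.0898
time_s: 18.6
eef_pos: [0.5252, -0.2795, 0.202]
tcp_rot: [-0.038, -2.204, 2.204]
wrist_force: [0.9, 0.1, -0.3]
gripper_width: 0.0899
time_s: 18.9
eef_pos: [0.4955, -0.2788, 0.2309]
tcp_rot: [-0.041, -2.204, 2.205]
wrist_force: [0.4, 0.1, 0.6]
gripper_width: 0.09
medium_case 0.82 [250. 145.] [ 0.5254 -0.2805  3.1067] jaw 1.536 0.043 [203 199 188]
large_case_1 0.63 [226. 129.] [ 0.5255 -0.2798  3.1085] jaw 1.538 0.649 [181 178 168]
```

View pics/w12.png

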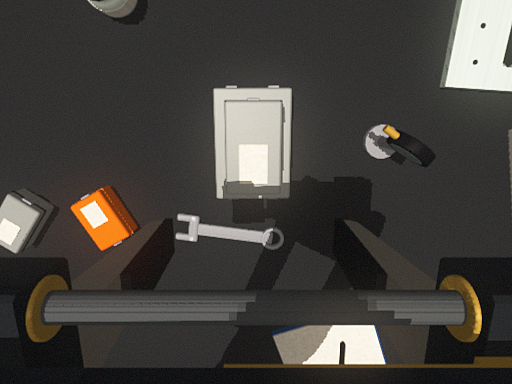

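The medium case stands centred on the large lid: the outer lid spans columns 214–292, the medium one 225–283. The fit gives a 1 mm offset and parallel sides. Now the small case.

```bash
python3 go.py 0.433 0.033 0.19 0.895
```

```text
t=19.05 shift [  73.    39.4 -308.8]mm |320| roll 36.73 deg jawnow -1.606 q6 1.09 ydown [-0.0018  0.0011 -1.    ] F [0.3 0.6 0.2] w 0.0900
```

```bash
python3 -m crank '0.005 0 -0.03 6;0.015 0 -0.075 13;0.027 0 -0.12 20;0.04 0 -0.16 27;0.05 0 -0.205 34'; python3 go.py 0.433 0.033 0.19 0.895
```

```text
time_s: 19.55
eef_pos: [0.4516, -0.0705, 0.2291]
tcp_rot: [-0.607, -1.857, 1.858]
wrist_force: [0.6, 0.2, -0.4]
gripper_width: 0.0902
t=19.55 shift [ 76.2  39.2 -72.4]mm |112| roll 2.41 deg jawnow -2.204 q6 2.05 ydown [-2.2e-03  4.0e-04 -1.0e+00] F [ 0.6  0.2 -0.4] w 0.0902
```

```bash
python3 -m crank '0.025 0.01 -0.025 2.4;0.05 0.02 -0.05 2.4;0.076 0.03 -0.072 2.4;0.076 0.039 -0.072 2.4;0.076 0.039 -0.072 2.4'; python3 -m crank '0 0 0 0;0 0 0 0'; python3 look.py w13 small_case:0;python3 go.py 0.433 0.033 -0.014 0.895
```

```text
time_s: 20.05
eef_pos: [0.4324, 0.0314, 0.1895]
tcp_rot: [-0.633, -1.834, 1.837]
wrist_force: [-0.2, -0.4, 0.8]
gripper_width: 0.0901
time_s: 20.25
eef_pos: [0.434, 0.0301, 0.1915]
tcp_rot: [-0.64, -1.834, 1.834]
wrist_force: [0.3, -0.6, -0.1]
gripper_width: 0.0901
small_case 0.66 [332. 112.] [ 0.4334 -0.0799  0.475 ] jaw -1.096 0.037 [253 231 117]
small_case 0.63 [249. 175.] [0.4339 0.0329 2.491 ] jaw 0.920 0.04 [200 197 187]
t=20.35 shift [  2.6 205.7  -1.6]mm |206| roll 0.24 deg jawnow -2.242 q6 2.31 ydown [ 5.e-04 -1.e-04 -1.e+00] F [ 0.2  0.  -0. ] w 0.0904
```

View pics/w13.png

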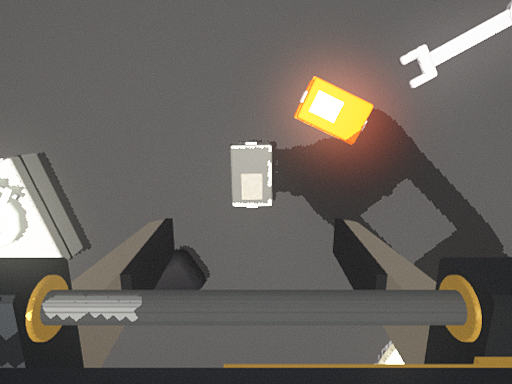

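The small grey case is centred at (251,175) and aligned with the jaws. Orange at (335,108) and the mouse at (185,268) are clear of the fingers. I descend with the jaws at 75 mm.

```bash
python3 go.py 0.4337 0.033 -0.014 0.91; python3 -m crank '0.002 0.04 -0.0015 -0.7;0.002 0.08 -0.0015 -0.7;0.002 0.12 -0.0015 -0.7;0.002 0.15 -0.0015 -0.7;0.002 0.17 -0.0015 -0.7' 0.075; python3 -m crank '0 0.012 0 0;0 0.022 0 0;0 0.03 0 0;0 0.034 0 0;0 0.034 0 0';python3 go.py 0.4337 0.033 -0.014 0.91
```

```text
t=20.35 shift [  2.  205.7  -2. ]mm |206| roll -0.62 deg jawnow -2.242 q6 2.31 ydown [ 5.e-04 -1.e-04 -1.e+00] F [ 0.2  0.  -0. ] w 0.0904
time_s: 20.85
eef_pos: [0.4321, 0.0327, 0.0197]
tcp_rot: [-0.628, -1.841, 1.842]
wrist_force: [-0.4, -0.2, -0.2]
gripper_width: 0.0749
time_s: 21.35
eef_pos: [0.4329, 0.0333, -0.0127]
tcp_rot: [-0.629, -1.842, 1.842]
wrist_force: [-0.7, -0.2, -0.3]
gripper_width: 0.0752
t=21.35 shift [-0.8  1.3 -0.3]mm |2| roll 0.15 deg jawnow -2.229 q6 2.30 ydown [-1.e-04  0.e+00 -1.e+00] F [-0.7 -0.2 -0.3] w 0.0752
```

```bash
python3 -m crank '0 0 0 0;0 0 0 0;0 0 0 0;0 0 0 0;0 0 0 0' 0.03 25; python3 -m crank '0 0 0 0;0 0 0 0;0 0 0 0'; python3 -m crank '0 -0.005 0 0;0 -0.015 0 0;0 -0.035 0 0;0 -0.06 0 0;0 -0.09 0 0'; python3 -m crank '0 -0.03 0 0;0 -0.07 0 0;0 -0.11 0 0;0 -0.12 0 0;0 -0.12 0 0';python3 look.py w14;python3 go.py 0.40 -0.28 0.20 1.540
```

```text
time_s: 21.85
eef_pos: [0.4331, 0.0334, -0.0123]
tcp_rot: [-0.63, -1.843, 1.843]
wrist_force: [-0.4, -0.2, 4.6]
gripper_width: 0.0457
time_s: 22.15
eef_pos: [0.4331, 0.0334, -0.0123]
tcp_rot: [-0.63, -1.843, 1.843]
wrist_force: [-1.1, -0.6, 6.2]
gripper_width: 0.0459
time_s: 22.65
eef_pos: [0.4318, 0.0333, 0.0783]
tcp_rot: [-0.627, -1.841, 1.843]
wrist_force: [-0.2, -0.7, -2.4]
gripper_width: 0.046
time_s: 23.15
eef_pos: [0.4336, 0.0334, 0.1989]
tcp_rot: [-0.633, -1.845, 1.842]
wrist_force: [-0.3, 0.9, -2.9]
gripper_width: 0.0459
t=23.20 shift [-165.9   -2.8  267.8]mm |315| roll -35.93 deg jawnow -2.229 q6 2.30 ydown [ 5.e-04  0.e+00 -1.e+00] F [-0.1 -0.  -2.1] w 0.0454
```

View pics/w14.png

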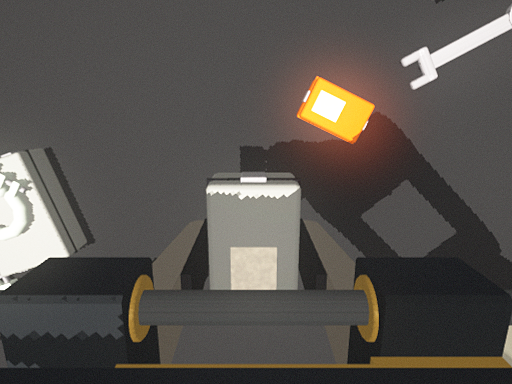

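The small case is held (46 mm, about 2.3 N), columns 207–300. Its centre sits about 1.5 mm towards tool -x. I carry it to above the stack.

```bash
python3 go.py 0.48 -0.28 0.20 1.540; python3 -m crank '-0.02 0 0.02 -4; -0.055 0 0.05 -9; -0.09 0 0.08 -15; -0.12 0 0.11 -21; -0.15 0 0.14 -27'; python3 go.py 0.45 -0.28 0.20 1.540
```

```text
t=23.20 shift [-229.2   -2.7  218.9]mm |317| roll -35.93 deg jawnow -2.229 q6 2.30 ydown [ 5.e-04  0.e+00 -1.e+00] F [-0.1 -0.  -2.1] w 0.0454
time_s: 23.7
eef_pos: [0.4644, -0.1704, 0.1948]
tcp_rot: [-0.19, -2.125, 2.123]
wrist_force: [0.9, 0.4, -1.9]
gripper_width: 0.0461
t=23.70 shift [ -5.7  -5.3 110.4]mm |111| roll -8.69 deg jawnow -1.753 q6 1.40 ydown [-0.0039  0.0015 -1.    ] F [ 0.9  0.4 -1.9] w 0.0461
```

```bash
python3 go.py 0.42 -0.28 0.20 1.540; python3 -m crank '0.005 0 0.03 -4;0.012 0 0.06 -8.7;0.018 -0.005 0.09 -8.7;0.024 -0.005 0.105 -8.7;0.024 -0.005 0.105 -8.7'; python3 -m crank '0 0 0 0;0 0 0 0;0 0 0 0'; python3 look.py w15 medium_case:0.045 large_case_1:0;python3 go.py 0.524 -0.28 0.11 1.539
```

```text
t=23.70 shift [ 23.8  -5.2 115.9]mm |118| roll -8.69 deg jawnow -1.753 q6 1.40 ydown [-0.0039  0.0015 -1.    ] F [ 0.9  0.4 -1.9] w 0.0461
time_s: 24.2
eef_pos: [0.4206, -0.2686, 0.1999]
tcp_rot: [-0.037, -2.203, 2.199]
wrist_force: [0.5, 0.2, -3.2]
gripper_width: 0.0456
time_s: 24.5
eef_pos: [0.423, -0.2669, 0.2018]
tcp_rot: [-0.036, -2.205, 2.203]
wrist_force: [0.2, 0.5, -2.8]
gripper_width: 0.0459
medium_case 0.79 [262.  71.] [ 0.5245 -0.2805  3.1088] jaw 1.538 0.032 [243 242 236]
large_case_1 0.58 [235.  76.] [ 0.5242 -0.2797  3.111 ] jaw 1.540 0.656 [227 225 217]
t=24.65 shift [-101.3   92.4    9.3]mm |137| roll -0.12 deg jawnow -1.605 q6 1.04 ydown [-0.e+00  1.e-04 -1.e+00] F [-0.  -0.4 -1.9] w 0.0459
```

View pics/w15.png

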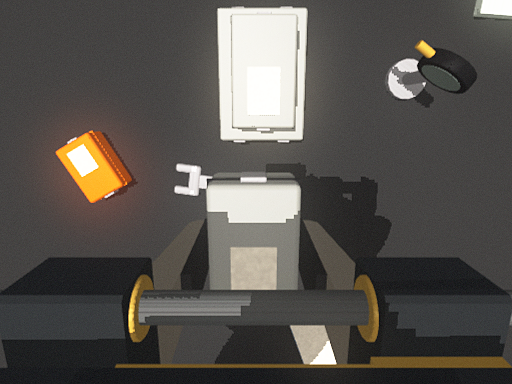

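The view confirms the stack: medium at (264,70), square on the large lid, fit (0.525,-0.2805). I aim at (0.524,-0.2802).

```bash
python3 -m crank '-0.03 0.01 0.003 0;-0.07 0.02 0.007 0;-0.1 0.035 0.0095 0;-0.101 0.06 0.0095 0;-0.101 0.085 0.0095 0'; python3 -m crank '0 0 0 0;0 0 0 0'; python3 go.py 0.524 -0.2802 0.0707 1.539
```

```text
time_s: 25.15
eef_pos: [0.5249, -0.2806, 0.1166]
tcp_rot: [-0.038, -2.204, 2.205]
wrist_force: [-0.2, 0.2, -3.3]
gripper_width: 0.0456
time_s: 25.35
eef_pos: [0.5234, -0.2806, 0.1176]
tcp_rot: [-0.037, -2.204, 2.203]
wrist_force: [0.2, -0.3, -2.7]
gripper_width: 0.0456
t=25.35 shift [-0.6 46.9 -0.4]mm |47| roll -0.16 deg jawnow -1.605 q6 1.11 ydown [-7.e-04  4.e-04 -1.e+00] F [ 0.2 -0.3 -2.7] w 0.0456
```

```bash
python3 -m crank '-0.0005 0.012 0 0;-0.0005 0.024 0 0;-0.0005 0.034 0 0;-0.0005 0.041 0 0;-0.0005 0.041 0 0'; python3 -m crank '0 0.001 0 0;0 0.002 0 0;0 0.003 0 0;0 0.003 0 0';python3 go.py 0.524 -0.2802 0.0707 1.539
```

```text
time_s: 25.85
eef_pos: [0.5231, -0.2805, 0.0751]
tcp_rot: [-0.036, -2.204, 2.202]
wrist_force: [-0.2, 0.3, -1.8]
gripper_width: 0.0458
time_s: 26.25
eef_pos: [0.524, -0.2809, 0.0736]
tcp_rot: [-0.039, -2.204, 2.204]
wrist_force: [-0.2, -0.1, -2.9]
gripper_width: 0.0458
t=26.25 shift [ 0.   2.9 -0.7]mm |3| roll -0.17 deg jawnow -1.606 q6 1.11 ydown [ 2.e-04 -1.e-04 -1.e+00] F [-0.2 -0.1 -2.9] w 0.0458
```

```bash
python3 -m crank '0 0.001 0 0;0 0.0015 0 0;0 0.0015 0 0';python3 -m crank '0 0.001 0 0;0 0.001 0 0;0 0.001 0 0'; python3 -m crank '0 0.0005 0 0;0 0.0005 0 0;0 0.0005 0 0'
```

```text
time_s: 26.55
eef_pos: [0.5239, -0.2809, 0.0719]
tcp_rot: [-0.038, -2.204, 2.204]
wrist_force: [0.0, -0.5, -2.8]
gripper_width: 0.0459
time_s: 26.85
eef_pos: [0.5239, -0.2809, 0.0709]
tcp_rot: [-0.038, -2.204, 2.204]
wrist_force: [-0.2, 0.9, -3.0]
gripper_width: 0.0455
time_s: 27.15
eef_pos: [0.524, -0.2809, 0.0708]
tcp_rot: [-0.039, -2.204, 2.204]
wrist_force: [-1.2, 0.2, 3.4]
gripper_width: 0.0462
```

Touched down with about 6 N. I release and rise.

```bash
python3 -m crank '0 0 0 0;0 0 0 0;0 0 0 0' 0.052; python3 -m crank '0 0 0 0;0 0 0 0;0 0 0 0;0 0 0 0' 0.085; python3 -m crank '0 -0.02 0 0;0 -0.05 0 0;0 -0.09 0 0;0 -0.13 0 0;0 -0.17 0 0'; python3 -m crank '0.03 -0.02 0 0;0.05 -0.02 0 0;0.05 -0.02 0 0;0.05 -0.02 0 0'; python3 look.py w16 small_case:0.083 medium_case:0.045; python3 - <<'E'
from plant import *
import cv2
p=snapshot("side");cv2.imwrite("pics/g_side.png",cv2.resize(p['frame'][100:220,240:400,::-1],None,fx=5,fy=5,interpolation=cv2.INTER_CUBIC))
E
```

```text
time_s: 27.45
eef_pos: [0.524, -0.281, 0.0704]
tcp_rot: [-0.039, -2.204, 2.204]
wrist_force: [-0.0, -0.1, -0.5]
gripper_width: 0.0524
time_s: 27.85
eef_pos: [0.524, -0.2809, 0.0704]
tcp_rot: [-0.038, -2.204, 2.204]
wrist_force: [0.5, -0.3, -0.4]
gripper_width: 0.0818
time_s: 28.35
eef_pos: [0.5237, -0.2807, 0.242]
tcp_rot: [-0.038, -2.204, 2.204]
wrist_force: [0.6, -0.0, -0.4]
gripper_width: 0.0851
time_s: 28.75
eef_pos: [0.4741, -0.2792, 0.2605]
tcp_rot: [-0.04, -2.204, 2.204]
wrist_force: [0.3, -0.5, -0.0]
gripper_width: 0.0848
small_case 0.78 [109. 194.] [ 0.4515 -0.1243  3.4934] jaw 1.923 0.364 [227 152  69]
small_case 0.6 [253. 129.] [ 0.5245 -0.2817  3.1097] jaw 1.539 0.035 [229 226 218]
medium_case 0.62 [243.  92.] [ 0.5253 -0.2806  3.1077] jaw 1.537 0.67 [208 206 196]
medium_case 0.61 [226. 117.] [ 0.5556 -0.2874  1.5413] jaw -0.030 0.752 [215 213 203]
```

View pics/w16.png

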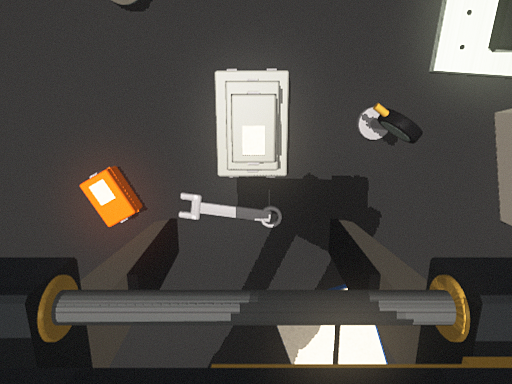

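View pics/g_side.png

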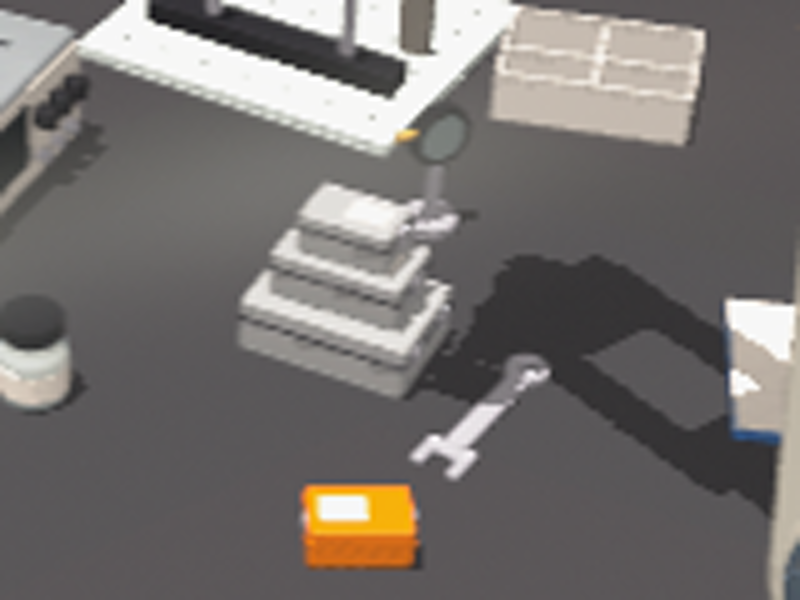

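The column stands centred, square and flat in both views, and the gripper is clear. Handing in.

```bash
python3 -c "
from plant import robot,monitor;print(robot.hand_in());print(monitor.sense()['time_s'])"
```

```text
the job is handed in; nothing more can be done
None
the job is handed in; nothing more can be done
```

The column is built: the medium case stands on the clear (right-hand) large case, the small case stands on the medium one, and the job was handed in at about 29 s.

**Last checks:**
- **Medium on large:** the fit puts it about 1 mm off centre and parallel within 0.01 rad.
- **Small on medium:** about 1.5 mm off centre and parallel within 0.01 rad.
- **Both placings:** they touched down with under 10 N, and the side view shows the column flat and the gripper clear of it.
- **Large case under the column:** it fitted at the same place, within about 1 mm, before and after the medium case was set on it.
- **Left large case and its ring clamp:** I never went near them, but I did not measure them again at the end. The bystanders got no final measurement either.

**What went wrong or disagreed:**
- **Finger length:** the fingers end about 20–30 mm short of where the stated TCP offset puts them. My first two grasps of the medium case therefore closed at or above its lid. The second pressed on it with up to about 37 N at the wrist and shifted it several mm on the bench. I then grasped it deeper and it held.
- **First move:** one row was typed in mm instead of m. It was clipped to 50 mm in free air and did no harm.
- **Final fits:** those of the large and medium cases carry large errors because the cases above cover them. I relied on the earlier clear fits for those two.

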